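# Couple the ball track to the tack tester and latch it

## Task

The sloping ball track of the rolling-ball tack tester has been taken off for cleaning; put it back on its stand. Lift it over the rail's lip so that its foot bar rests on the rail behind the lip, lower its socket fully onto the stand's ball without dropping it, then press the latch lever fully down to lock it. Let go, and leave the other things on the bench where they are.

Things in the scene. Friction and masses are not known exactly. Their poses are not given: they have to be found in the camera images.
- stand: (All sizes in mm.) Fixed stand: grey base plate 230 (x) x 112 (y), top 12 up; lipped steel rail at its low end, 40x40 pillar 84 high (x 64 to 104) with ball stud at its high end. Origin: base centre, on worktop. x level, from rail to pillar ('uphill': away from the robot and to its left), z up. The stud leans 30 deg back over the rail: pillar to ball along (-0.5, 0, 0.866); neck 13 thick, 34 long below the ball's centre.
- ball (a point): Centre of the stud's bright steel ball, diameter 32; at (58, 0, 126) of the stand's frame, axes parallel to the stand's.
- rail (a point): Middle of the rail's level floor, where the foot bar goes; at (-75, 0, 20) of the stand. The lip, on the side away from the pillar, stands 10 above the floor, its inner face 12.5 from this point; the other side is open. End cheeks 16 high leave 96 between them.
- track: Loose ball track, 0.41 kg (+-20%): aluminium channel 149 long (x -87 to 62), 44 wide (y), walls from 12 to 45 above its underside; grey socket, 56 across, at the high end, foot bar at the low end. Origin: middle of the underside. Starts lying level, z up, x from foot bar to socket. Coupled, its x is the stand's x pitched 30 deg up and its z runs along the stud; lower it along the stud.
- socket (a point): Where the ball's centre lies in the socket when fully seated; at (80, 0, 26) of the track. The bore (diameter 37, along the track's z) opens downwards, 26 deep below this point, flaring to about 48 at the mouth; its roof stops on the ball, 16 above this point.
- foot (a point): Centre of the foot bar: round steel, diameter 12, 84 long along the track's y; at (-85, 0, 6) of the track. Seated, it rests on the rail's floor behind the lip, centre 26 above the worktop.
- grip (a point): A good place to hold the track across its walls (44 wide, fingers closing along the track's y); at (-30, 0, 30) of the track, 15 below the wall tops; the balance point is about 24 farther towards the socket. The raised lever stands over x = 35 to 62 of the track, up to 109 above its underside.
- latch (a joint): Latch lever on the track (rad): 0 fully raised, 1.31 fully down and locked; starts at 0 to 0.12. Steel handle with a grey end pad (22 wide, 10 thick, 30 long), and a forked keeper that swings in under the ball. Raised, it stands up 5 deg off the track's z, leaning to -x; it turns over towards the foot bar, ending 10 deg above parallel to the track. Friction holds it; 4 N at the pad moves it.
- latch_pin (a point): Axis of the latch lever's hinge, along the track's y; at (54, 0, 40) of the track.
- lever_end (a point): Middle of the grey end pad, on the handle's centre line, 55 from the hinge; the pad's faces are 5 off it and the handle's tip 13 farther out. Moves with the lever.
- tape: Bystander: a roll of yellowed tape, 83x93x19, lying flat. Leave alone.
- brush: Bystander: small bench brush with a beech handle, 127x28x12, lying flat. Leave alone.
- logbook: Bystander: closed log book, 135x98x13, lying flat. Leave alone.
- jar: Bystander: pale sample jar with white screw lid, diameter 57, height 67. Leave alone.
- level: Bystander: brass spirit level block, 18x70x20. Leave alone.
- watch: Bystander: round dark stop watch, 73x58x14, lying on the log book. Leave alone.

How it is judged:
On the way:
1. the track sits on the stand, socket fully on the ball and foot bar on the rail behind the lip, with the lever still raised (distance between socket and ball below 0.006 m and z of foot in the frame of stand between 0.019 and 0.031 m and x of foot in the frame of stand between -0.083 and -0.066 m and value of joint latch below 0.6 rad), for 0.2 s.
At the end, for the whole second after the job is handed in: The socket point is within 6 mm of the ball's centre, the foot bar lies on the rail's floor (centre 19 to 31 mm above the worktop) behind the lip (66 to 83 mm from the stand's origin on the rail's side), the lever is pressed down past 1.2 of its 1.31 rad, and the track is at rest (distance between socket and ball below 0.006 m and z of foot in the frame of stand between 0.019 and 0.031 m and x of foot in the frame of stand between -0.083 and -0.066 m and value of joint latch above 1.2 rad and linear speed of track below 0.02 m/s); the robot touches nothing.
It fails at once if the track is dropped (it falls freely at more than 0.6 m/s, untouched by the robot) (linear speed of track above 0.6 m/s and not (contact force between the fingers and track above 0.2 N) and not (contact force between the arm and track above 0.2 N)).
It fails at once if a bystander (tape, brush, log book, jar, level, stop watch) is pushed more than 4 cm from its place (distance of any of tape, brush, logbook, jar, level, watch from where it was at the start of the episode above 0.04 m).
It also fails if it takes over 69 s, if anything falls off the work surface, if the arm or the gripper's body presses on something with over 40 N, if the wrist force passes 120 N, or if a joint passes its speed limit or range.

## Robot

A 7-joint arm with a two-finger parallel gripper is mounted at the origin on a cart in front of the work surface, level with it; the furniture and walls round the work are solid. World frame = base frame: x ahead of the robot, y to its left, z up, the work surface at z = 0. Lengths are in m, angles in rad, forces in N, time in s.
With the tool pointing down it reaches from about 0.425 to 0.925 m from the base axis. Payload 6.8 kg.
Tool frame: the origin (TCP) lies on the mounting face of the last link; the fingertips stand 173 mm ahead of it and the grasp point (between the pads) lies 155 mm ahead of it; z points along the fingers, y is the line along which they close (so a half turn about z gives the same grasp; the last joint's range is limited). The gripper opens to 85 mm and grips with 20 to 120 N. Pads are 22 mm wide; open, the fingers measure 114 mm over their backs; the gripper's body (76 mm by 85 mm) begins 54 mm behind the grasp point. The pads swing forward as they close: fully open they stand 13 mm farther back than shut.
Start: joints at [1.133, 0.477, 0.022, 1.555, -0.011, 1.109, -0.083], TCP at [0.219, -0.639, 0.405] pointing down, gripper open.
Joint ranges: [-2.96, 2.96], [-0.34, 2.1], [-1.41, 1.46], [0.24, 2.44], [-1.37, 4.51], [0.17, 1.92], [-2.96, 2.96]. Speed limits (rad/s): [2.39, 2.39, 3.14, 3.14, 3.14, 3.14, 3.14].

## Interface

Orientations are given as a unit quaternion [w, x, y, z].
In Python, from station import bot gives the robot as it stands. The module is installed in compiled form; this text tells all that it offers.
- The arm moves only by the shell command python3 -m pendant 'ROWS' [FORCE]. ROWS is JSON, a list of rows, each a list of 5 numbers: the finger opening in m, from 0 to 0.0854, then the shift along the tool's x, y, z in m, then the turn about the tool's z in degrees. In form: [[jaw, x, y, z, yaw], ...]. A call has 1 to 12 rows; each row shifts and turns the commanded pose from where the row before left it, along the tool's axes as they then stand; what a row does not reach is not made up. A row lasts 1/12 s, in which the tool goes at most 41.7 mm and 7.16 degrees, less where a joint would pass 70% of its speed; a pose out of reach is approached as far as the arm can. A call with a gripper value outside its range is refused whole. The fingers move at their own pace and stop on an object; FORCE is the grip in N (left out, the last holds). Time passes only in rows, so rows that do not move let the fingers close. It gives the time, the measured TCP pose, the force, the opening and the grip force at its end, in the units of the state.
- bot.get_obs(): the state, without advancing time (a new reading comes with each control period).
- bot.read_camera(name): name is "side" or "top"; returns (picture, depth): 384x512x3 uint8, blue, green, red; 384x512 float32, m along the optical axis (not along the pixel's ray), 0 where there is no reading.
- bot.camera_model(name): a dict with "intrinsics" (3x3 intrinsics, pixels), "R" (3x3) and "t" (3): a world point X has camera coordinates R X + t. Camera axes: x right, y down, z forward; pixel columns grow to the right and rows downward; lengths in m; the calibration is good to about 2 mm. A picture is of the moment at which its call begins. camera_model takes no time and is no camera call.
- bot.hand_in(): hands the job in; it is judged then, once.
Trained networks look in the newest picture that a camera, given by its name, has taken for a name from the list of things; names that differ only in an ending like _2 or _b are one class to them, and where a whole thing is asked for, a point or a joint stands for the part that bears it (a point fixed in the world has none). Each returns a list of dicts, best first, with "score" (0 to 1); they miss things now and then, are a little off and sometimes report something else, mostly with a low value. They report only what shows in the picture. A call takes as long as a camera call.
- bot.boxes_of(name, camera): "at" ([column, row] in pixels, amid what is visible of it).
- bot.trace(name, camera): "mask" (384x512 bool, what is visible of it) and "at" ([column, row] in pixels, amid what is visible of it).
- bot.pinpoint(name, camera): "at" ([column, row] in pixels: a listed point, or the origin of a listed thing).
The state is a dict: "t": time; "q": joint angles; "joint_vel": joint speeds; "joint_torque": joint torques, N m; "eef_pos": TCP position; "tool_rot": TCP orientation; "contact_force": force on the tool from outside, world axes, zero at the start; "torque": the same for the moment, N m; "gripper_width": opening from 0.0 (shut) to 1.0 (fully open); "grasp_force": force on a finger pad.
Only numpy, scipy, OpenCV 4.12 (cv2) and the standard library are available. Lean on these libraries where they do the work, as an engineer would, in place of code of your own. Each camera call takes 0.05 s, during which the arm holds its last target. There are 200 camera calls.

## Working session

There is one attempt and no reset: what is moved stays moved. The work goes in short steps, Python scripts to look and compute and a shell command to move; the robot and the scene stay as the last step left them, time stands still between calls to the robot, and variables do not carry over. Pictures are saved under pics/ and viewed, at most 10 in all, crops included, and the job is handed in when it is done.

```bash
mkdir -p pics; cat > h.py <<'E'
import numpy as np, cv2
from station import bot
def ray(cam,px):
    m=bot.camera_model(cam);K=np.array(m["intrinsics"]);R=np.array(m["R"]);t=np.array(m["t"])
    d=R.T@np.linalg.solve(K,[px[0],px[1],1.]);return -R.T@t,d
def at_z(cam,px,z):
    o,d=ray(cam,px);return o+d*(z-o[2])/d[2]
def tri(p1,p2):  # side px, top px
    A=[];b=[]
    M=np.zeros((3,3));v=np.zeros(3);L=[]
    for c,p in(("side",p1),("top",p2)):
        o,d=ray(c,p);d=d/np.linalg.norm(d);P=np.eye(3)-np.outer(d,d);M+=P;v+=P@o;L.append((o,d))
    X=np.linalg.solve(M,v);return X,[np.linalg.norm((np.eye(3)-np.outer(d,d))@(X-o)) for o,d in L]
def cloud(cam,depth,mask):
    m=bot.camera_model(cam);K=np.array(m["intrinsics"]);R=np.array(m["R"]);t=np.array(m["t"])
    v,u=np.nonzero(mask&(depth>0));z=depth[v,u]
    return (np.linalg.solve(K,np.stack([u*z,v*z,z]).astype(float)).T-t)@R
E
python3 - <<'E'
from h import *
ims=[]
for c in("side","top"):
    im,d=bot.read_camera(c); cv2.imwrite(f"pics/{c}0.png",im)
    o,dd=ray(c,(256,192));print(c,o,dd)
P={}
for n in["stand","ball","rail","track","socket","foot","grip","latch_pin","lever_end"]:
    r={}
    for c in("side","top"):
        l=bot.pinpoint(n,c); r[c]=l[0]["at"] if l else None
        print(n,c,[(np.round(x["at"],1).tolist(),round(x["score"],2)) for x in l[:2]])
    if r["side"] is not None and r["top"] is not None:
        X,e=tri(r["side"],r["top"]);print("   ",X.round(4),np.round(e,4))
o=bot.get_obs();print({k:np.round(v,3).tolist() for k,v in o.items()})
E
```

```text
side [-0.42251974  0.43000098  1.41334666] [ 0.58505291 -0.2738103  -0.76344269]
top [ 0.27121795 -0.07698299  1.50055368] [ 0.19249633  0.00129999 -0.98138937]
stand side [([262.8, 237.0], 0.56)]
stand top [([343.1, 202.6], 0.84)]
    [ 0.6274 -0.2579 -0.323 ] [0.1531 0.1531]
ball side [([323.1, 171.2], 0.88)]
ball top [([332.0, 187.1], 0.68)]
    [ 0.5552 -0.3007  0.1174] [0.0049 0.0049]
rail side [([353.7, 186.9], 0.7)]
rail top [([366.3, 210.6], 0.82)]
    [ 0.5017 -0.419   0.0226] [0.0044 0.0044]
track side [([170.5, 259.5], 0.66)]
track top [([131.3, 208.9], 0.7)]
    [ 0.5129  0.3235 -0.0055] [0.0045 0.0045]
socket side [([169.7, 239.3], 0.67)]
socket top [([135.5, 182.2], 0.87), ([238.7, 230.7], 0.22)]
    [0.5921 0.3048 0.0078] [0.003 0.003]
foot side [([177.7, 281.6], 0.83)]
foot top [([125.9, 239.3], 0.8)]
    [0.4151 0.3319 0.0018] [0.0031 0.0031]
grip side [([174.0, 265.4], 0.86)]
grip top [([127.5, 216.5], 0.68)]
    [0.4835 0.3261 0.0035] [0.002 0.002]
latch_pin side [([169.1, 241.9], 0.62)]
latch_pin top [([131.8, 190.8], 0.93)]
    [0.5608 0.3105 0.0348] [0. 0.]
lever_end side [([321.7, 171.0], 0.65), ([174.2, 263.8], 0.65)]
lever_end top [([126.6, 188.6], 0.5)]
    [0.3072 0.0599 0.659 ] [0.1565 0.1565]
{'t': 1.0, 'q': [1.133, 0.477, 0.022, 1.555, -0.012, 1.109, -0.083], 'joint_vel': [0.001, 0.001, -0.001, 0.001, 0.002, -0.001, 0.0], 'joint_torque': [0.001, -59.633, 1.607, -28.154, 0.012, 0.002, -0.0], 'eef_pos': [0.219, -0.639, 0.405], 'tool_rot': [0.0, 0.986, 0.164, 0.0], 'contact_force': [0.121, 0.581, 0.101], 'torque': [0.015, 0.006, -0.006], 'grasp_force': 0.0, 'gripper_width': 0.999}
```

```bash
python3 - <<'E'
import cv2,numpy as np
a=cv2.imread("pics/side0.png");b=cv2.imread("pics/top0.png")
cv2.imwrite("pics/top0c.png",cv2.resize(b[100:325,60:460],(800,450)))
cv2.imwrite("pics/side0c.png",cv2.resize(a[110:335,80:480],(800,450)))
E
```

```text
(no output)
```

View pics/top0c.png

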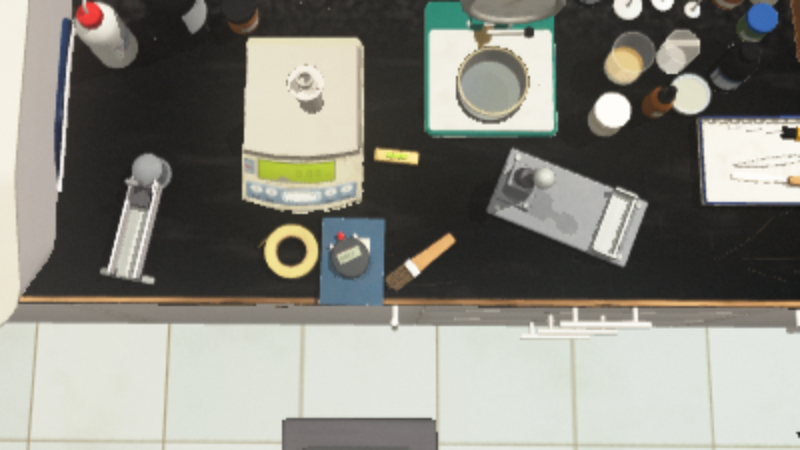

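View pics/side0c.png

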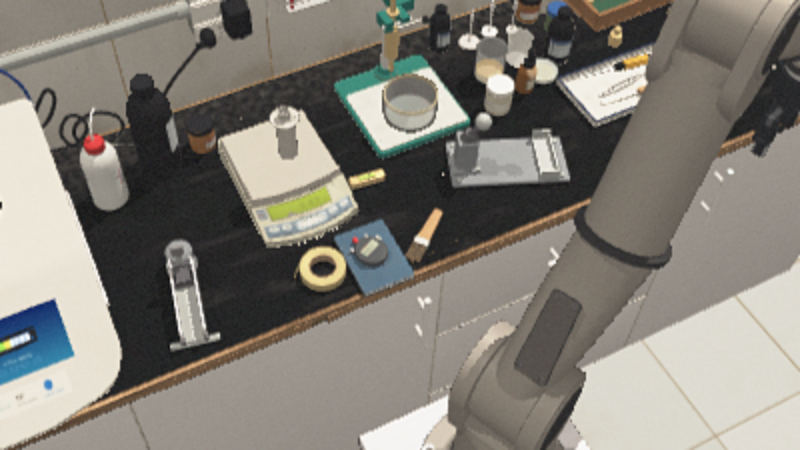

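```bash
cat > fit.py <<'E'
from h import *
from scipy.optimize import least_squares
TR={"track":(0,0,0),"socket":(80,0,26),"foot":(-85,0,6),"grip":(-30,0,30),"latch_pin":(54,0,40)}
ST={"stand":(0,0,0),"ball":(58,0,126),"rail":(-75,0,20)}
def proj(cam,X):
    m=bot.camera_model(cam);p=np.array(m["intrinsics"])@(np.array(m["R"])@X+np.array(m["t"]));return p[:2]/p[2]
def fit(model,x0,obs):
    def f(p):
        c,s=np.cos(p[2]),np.sin(p[2]);r=[]
        for n,cam,px in obs:
            a=np.array(model[n])/1000.;X=np.array([p[0]+c*a[0]-s*a[1],p[1]+s*a[0]+c*a[1],a[2]])
            r+=list(proj(cam,X)-px)
        return np.array(r)
    s=least_squares(f,x0,loss="soft_l1");return s.x,f(s.x).reshape(-1,2)
def observe(model):
    o=[]
    for n in model:
        for c in("side","top"):
            l=bot.pinpoint(n,c)
            if l: o.append((n,c,np.array(l[0]["at"])))
    return o
E
python3 - <<'E'
from fit import *
D={}
for c in("side","top"): D[c]=bot.read_camera(c)[1]
for nm,M,x0 in(("stand",ST,[.53,-.36,1.15]),("track",TR,[.51,.32,-.15])):
    ob=observe(M);p,r=fit(M,x0,ob);print(nm,p.round(4),np.degrees(p[2]).round(2));print([(o[0],o[1],q.round(1).tolist()) for o,q in zip(ob,r)])
    for c in("side","top"):
        l=bot.trace(nm,c)
        if not l:continue
        C=cloud(c,D[c],l[0]["mask"]);cs,sn=np.cos(p[2]),np.sin(p[2])
        L=(C[:,:2]-p[:2])@np.array([[cs,-sn],[sn,cs]]);L=np.c_[L,C[:,2]]*1000
        np.save(f"{nm}_{c}.npy",L)
        print(c,len(L),np.percentile(L,[1,50,99],axis=0).round(0).tolist())
        if nm=="track":
            w=L[(L[:,0]>-70)&(L[:,0]<20)&(L[:,2]>25)];print(" walls",len(w),[ (a,w[(w[:,0]>a)&(w[:,0]<a+30),1].mean().round(1)) for a in(-70,-40,-10)])
            f=L[(L[:,0]<-78)];print(" foot",f.mean(0).round(1),np.percentile(f,[2,98],axis=0).round(0).tolist())
            print(" high",L[L[:,2]>70].mean(0).round(1),L[:,2].max())
        else:
            b=L[(L[:,2]>118)];print(" ball",len(b),b.mean(0).round(1),b.max(0).round(0))
            g=L[(L[:,2]>5)&(L[:,2]<18)];print(" plate",np.percentile(g,[1,99],axis=0).round(0).tolist())
            g=L[(L[:,2]>24)&(L[:,2]<44)&(L[:,0]<-40)];print(" lip",np.percentile(g,[1,50,99],axis=0).round(0).tolist())
C=cloud("top",D["top"],D["top"]>0)
for y in np.arange(.36,.7,.04):
    k=(abs(C[:,1]-y)<.02)&(C[:,0]>.3)&(C[:,0]<.7);print(y.round(2),C[k,2].max().round(2) if k.any() else None,end="; ")
E
```

```text
stand [ 0.5347 -0.346   1.2615] 72.28
[('stand', 'top', [-2.7, 2.1]), ('ball', 'side', [0.5, -1.2]), ('ball', 'top', [0.2, -0.2]), ('rail', 'side', [-0.9, 0.4]), ('rail', 'top', [1.0, -0.4])]
side 1389 [[-112.0, -49.0, 4.0], [6.0, 14.0, 15.0], [109.0, 66.0, 136.0]]
 ball 43 [ 56.3   7.9 133.5] [ 68.  18. 144.]
 plate [[-115.0, -49.0, 5.0], [110.0, 65.0, 18.0]]
 lip [[-100.0, -41.0, 24.0], [-84.0, 22.0, 28.0], [-57.0, 68.0, 38.0]]
top 2706 [[-115.0, -55.0, -3.0], [-2.0, 10.0, 13.0], [113.0, 64.0, 138.0]]
 ball 93 [ 55.6   1.9 135.2] [ 70.  16. 144.]
 plate [[-115.0, -54.0, 5.0], [110.0, 64.0, 18.0]]
 lip [[-98.0, -42.0, 24.0], [-88.0, 6.0, 28.0], [-57.0, 64.0, 41.0]]
track [ 0.4998  0.3183 -0.1748] -10.02
[('track', 'side', [3.7, 1.1]), ('track', 'top', [6.7, -25.5]), ('socket', 'side', [0.9, 2.5]), ('socket', 'top', [0.2, -0.6]), ('foot', 'side', [2.8, -2.6]), ('foot', 'top', [-0.9, -1.1]), ('grip', 'side', [-1.0, -0.4]), ('grip', 'top', [-1.3, 0.1]), ('latch_pin', 'side', [-0.1, 2.8]), ('latch_pin', 'top', [-1.5, 1.1])]
side 789 [[-90.0, -31.0, -4.0], [-1.0, 1.0, 19.0], [109.0, 38.0, 106.0]]
 walls 69 [(-70, np.float64(1.4)), (-40, np.float64(-1.5)), (-10, np.float64(4.3))]
 foot [-85.    3.1  15.4] [[-90.0, -35.0, 3.0], [-79.0, 42.0, 44.0]]
 high [45.5 -0.3 94.6] 109.54788793554837
top 1216 [[-89.0, -32.0, -4.0], [5.0, -0.0, 26.0], [102.0, 40.0, 104.0]]
 walls 176 [(-70, np.float64(0.8)), (-40, np.float64(1.4)), (-10, np.float64(0.9))]
 foot [-84.4  -1.6  14.5] [[-91.0, -38.0, -4.0], [-78.0, 41.0, 42.0]]
 high [ 47.3  -0.9 101.8] 112.83178100589855
0.36 0.05; 0.4 0.01; 0.44 0.21; 0.48 0.21; 0.52 0.21; 0.56 0.21; 0.6 0.21; 0.64 0.21; 0.68 -0.41;
```

```bash
python3 - <<'E'
from fit import *
p=np.array([.5347,-.346,1.2615]);c,s=np.cos(p[2]),np.sin(p[2])
for cam in("top","side"):
    L=np.load(f"stand_{cam}.npy");g=L[(L[:,2]>5)&(L[:,2]<19)]
    for x0 in range(-105,110,30):
        k=g[(g[:,0]>x0)&(g[:,0]<x0+30)]; print(cam,x0,len(k),np.percentile(k[:,1],[2,98]).round(1))
    for y0 in(-40,-10,20,40):
        k=g[(g[:,1]>y0)&(g[:,1]<y0+20)]; print("   y",y0,np.percentile(k[:,0],[1,99]).round(1))
# trial: plate corners fit by sub-pixel minAreaRect of z-filtered points (top)
L=np.load("stand_top.npy");g=L[(L[:,2]>5)&(L[:,2]<19)];W=g[:,:2]/1000@np.array([[c,s],[-s,c]])+p[:2]
print(cv2.minAreaRect((W*1000).astype(np.float32)))
# ball sphere fit, radius 16
for cam in("top","side"):
    L=np.load(f"stand_{cam}.npy");b=L[(L[:,2]>122)&(abs(L[:,0]-57)<22)&(abs(L[:,1]-3)<22)]
    r=least_squares(lambda q:np.linalg.norm(b-q,axis=1)-16,[57,2,124],loss="soft_l1").x
    print(cam,"ball local",r.round(1),"world",(np.array([c*r[0]-s*r[1],s*r[0]+c*r[1]])/1000+p[:2]).round(4))
E
```

```text
top -105 166 [-35.1  66.4]
top -75 243 [-44.7  63.6]
top -45 335 [-45.2  61.8]
top -15 328 [-48.1  58.8]
top 15 273 [-51.9  56.6]
top 45 183 [-55.   54.5]
top 75 180 [-57.   52.5]
top 105 64 [-51.8  50.9]
   y -40 [-117.9  107.9]
   y -10 [-115.7  110.4]
   y 20 [-112.7  111.4]
   y 40 [-111.  111.]
side -105 58 [-36.9  66.5]
side -75 135 [-41.3  65.8]
side -45 157 [-43.1  63.9]
side -15 163 [-46.9  61.2]
side 15 157 [-49.1  59.4]
side 45 71 [-6.9 56.5]
side 75 77 [-52.5  57.9]
side 105 35 [-37.   51.5]
   y -40 [-116.4  108.3]
   y -10 [-116.1  109.4]
   y 20 [-111.7  111.7]
   y 40 [-109.7  109.6]
((530.73779296875, -347.703857421875), (229.6444091796875, 116.40115356445312), 68.17792510986328)
top ball local [ 54.8  -0.2 124.8] world [ 0.5516 -0.2938]
side ball local [ 54.    0.6 125.3] world [ 0.5506 -0.2944]
```

```bash
cat > go.py <<'E'
# usage: go.py x y z yawdeg  (grasp point world target, tool x heading) -> deltas in present tool axes
import sys;from h import *
from scipy.spatial.transform import Rotation as Rn
o=bot.get_obs();w,x,y,z=o["tool_rot"];R=Rn.from_quat([x,y,z,w]).as_matrix()
g=np.array(o["eef_pos"])+.155*R[:,2];hd=np.degrees(np.arctan2(R[1,0],R[0,0]))
print("t %.2f grasp"%o["t"],g.round(4),"head %.1f"%hd,"z",R[:,2].round(3),"q",np.round(o["q"],2),"F",np.round(o["contact_force"],1),"w %.3f gf %.1f"%(o["gripper_width"]*.0854,o["grasp_force"]))
if len(sys.argv)>4:
    a=list(map(float,sys.argv[1:]));d=np.array(a[:3])-g
    print("delta mm",(R.T@d*1000).round(1),"turn",round((hd-a[3]+180)%360-180,1))
E
python3 - <<'E'
import numpy as np
p=np.array([.4998,.3183]);h=np.radians(-10);u=np.array([np.cos(h),np.sin(h)]);n=np.array([-u[1],u[0]]);print("grip",p-.064*u+.0009*n)
E
python3 go.py .55 -.05 .30 18.9
```

```text
grip [0.43692859 0.33029981]
t 2.10 grasp [ 0.2186 -0.6386  0.2497] head 18.9 z [-0. -0. -1.] q [ 1.13  0.48  0.02  1.56 -0.01  1.11 -0.08] F [-1.  -0.5  1.2] w 0.085 gf 0.0
delta mm [ 504.2 -449.6  -50.3] turn -0.0
```

```bash
python3 -m pendant '[[0.0854,0.030,-0.0265,-0.005,0],[0.0854,0.030,-0.0265,-0.005,0],[0.0854,0.030,-0.0265,-0.005,0],[0.0854,0.030,-0.0265,-0.005,0],[0.0854,0.030,-0.0265,-0.005,0],[0.0854,0.030,-0.0265,-0.005,0],[0.0854,0.030,-0.0265,-0.005,0],[0.0854,0.030,-0.0265,-0.005,0],[0.0854,0.030,-0.0265,-0.005,0],[0.0854,0.030,-0.0265,-0.005,0]]'
python3 -m pendant '[[0.0854,0.030,-0.0265,0,0],[0.0854,0.030,-0.0265,0,0],[0.0854,0.030,-0.0265,0,0],[0.0854,0.030,-0.0265,0,0],[0.0854,0.030,-0.0265,0,0],[0.0854,0.030,-0.0265,0,0],[0.0854,0.030,-0.0265,0,0],[0.0854,0,0,0,7],[0.0854,0,0,0,7],[0.0854,0,0,0,7],[0.0854,0,0,0,7],[0.0854,0,0,0,0.9]]'
python3 go.py .437 .3303 .25 -10
```

```text
t: 2.93
eef_pos: [0.4171, -0.2889, 0.4553]
tool_rot: [0.0, 0.986, 0.164, 0.0]
contact_force: [1.7, -0.5, 1.1]
gripper_width: 0.999
grasp_force: 0.0
t: 3.93
eef_pos: [0.5552, -0.0471, 0.4548]
tool_rot: [0.0, 0.996, -0.089, 0.0]
contact_force: [0.8, 0.6, -0.5]
gripper_width: 0.998
grasp_force: 0.0
t 3.93 grasp [ 0.5553 -0.0472  0.2998] head -10.3 z [ 0. -0. -1.] q [ 0.21  0.25 -0.28  1.77  0.08  1.13 -1.85] F [ 0.8  0.6 -0.5] w 0.085 gf 0.0
delta mm [-183.6 -350.4   49.7] turn -0.3
```

```bash
python3 -m pendant '[[0.0854,-0.0184,-0.035,0,0],[0.0854,-0.0184,-0.035,0,0],[0.0854,-0.0184,-0.035,0,0],[0.0854,-0.0184,-0.035,0,0],[0.0854,-0.0184,-0.035,0,0],[0.0854,-0.0184,-0.035,0,0],[0.0854,-0.0184,-0.035,0,0],[0.0854,-0.0184,-0.035,0,0],[0.0854,-0.0184,-0.035,0,0],[0.0854,-0.0184,-0.035,0,0],[0.0854,0,0,0.04,0],[0.0854,0,0,0.04,0]]' | head -2
python3 go.py .437 .3303 .034 -10
python3 - <<'E'
from h import *
im,_=bot.read_camera("top");im2,_=bot.read_camera("side")
cv2.imwrite("pics/a1.png",np.hstack([cv2.resize(im[120:280,70:230],(400,400)),cv2.resize(im2[200:330,110:240],(400,400))]))
E
```

```text
t: 4.93
eef_pos: [0.4339, 0.3331, 0.3764]
t 4.93 grasp [0.4347 0.334  0.2214] head -9.5 z [ 0.005  0.006 -1.   ] q [-0.35  0.34 -0.51  1.87  0.2   0.97 -2.69] F [ 0.6 -1.3 -1.6] w 0.085 gf 0.0
delta mm [  2.2   4.5 187.4] turn 0.5
```

View pics/a1.png

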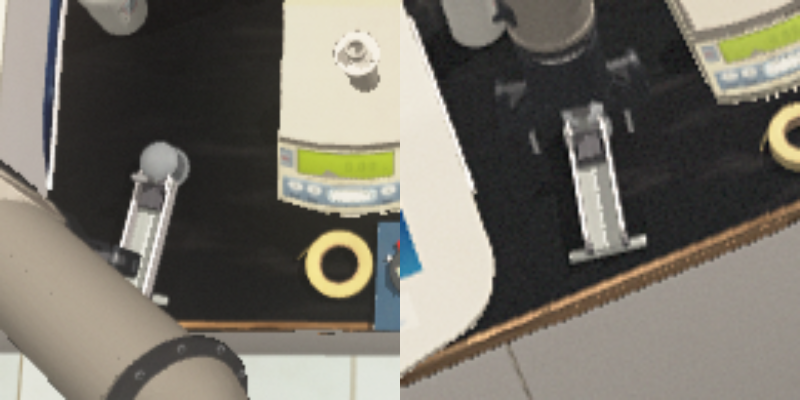

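Top view: the gripper is above the track's foot half (about (125,260) in the crop). Side view: the track lies at (590,190) in the crop, with its lever raised. Nothing obstructs the descent.

```bash
python3 -m pendant '[[0.0854,0,0,0,0],[0.0854,0,0,0.035,0],[0.0854,0,0,0.035,0],[0.0854,0,0,0.035,0],[0.0854,0,0,0.03,0],[0.0854,0,0,0,0],[0.0854,0,0,0,0]]' | head -2
python3 go.py .437 .3303 .034 -10
```

```text
t: 5.62
eef_pos: [0.4358, 0.3296, 0.2411]
t 5.62 grasp [0.4359 0.3296 0.0861] head -10.0 z [ 0.001  0.    -1.   ] q [-0.41  0.52 -0.44  1.97  0.33  0.72 -2.8 ] F [-0.4  1.1  0.4] w 0.085 gf 0.0
delta mm [ 0.9 -0.9 52.1] turn -0.0
```

```bash
python3 -m pendant '[[0.0854,0.001,-0.001,0.02,0],[0.0854,0,0,0.02,0],[0.0854,0,0,0.012,0],[0.0854,0,0,0,0],[0.0854,0,0,0,0],[0.02,0,0,0,0],[0.02,0,0,0,0],[0.02,0,0,0,0],[0.02,0,0,0,0],[0.02,0,0,0,0],[0.02,0,0,0,0],[0.02,0,0,0,0]]' 120
python3 go.py .437 .3303 .034 -10
```

```text
t: 6.62
eef_pos: [0.4365, 0.3308, 0.1892]
tool_rot: [-0.001, 0.996, -0.088, 0.001]
contact_force: [-1.0, -1.7, 9.4]
gripper_width: 0.491
grasp_force: 121.0
t 6.62 grasp [0.4368 0.331  0.0342] head -10.0 z [ 0.002  0.001 -1.   ] q [-0.45  0.6  -0.4   1.99  0.39  0.62 -2.85] F [-1.  -1.7  9.4] w 0.042 gf 121.0
delta mm [0.3 0.6 0.2] turn -0.0
```

```bash
python3 -m pendant '[[0.02,0,0,-0.01,0],[0.02,0,0,-0.02,0],[0.02,0,0,-0.03,0],[0.02,0,0,-0.03,0],[0.02,0,0,-0.03,0],[0.02,0,0,-0.03,0],[0.02,0,0,0,0],[0.02,0,0,0,0]]'
python3 go.py
python3 - <<'E'
from fit import *
D={c:bot.read_camera(c) for c in("side","top")}
cv2.imwrite("pics/b1.png",np.hstack([cv2.resize(D["top"][0][120:280,70:230],(400,400)),cv2.resize(D["side"][0][190:320,110:240],(400,400))]))
for n in("socket","foot","latch_pin"):
    a,b=[bot.pinpoint(n,c) for c in("side","top")]
    if a and b: print(n,*[np.round(v,4) for v in tri(a[0]["at"],b[0]["at"])])
E
```

```text
t: 7.28
eef_pos: [0.436, 0.3302, 0.3392]
tool_rot: [-0.001, 0.996, -0.087, 0.001]
contact_force: [0.5, -0.7, -6.1]
gripper_width: 0.492
grasp_force: 122.4
t 7.28 grasp [0.4363 0.3304 0.1842] head -10.0 z [ 0.002  0.001 -1.   ] q [-0.36  0.39 -0.5   1.9   0.23  0.91 -2.72] F [ 0.5 -0.7 -6.1] w 0.042 gf 122.4
```

View pics/b1.png

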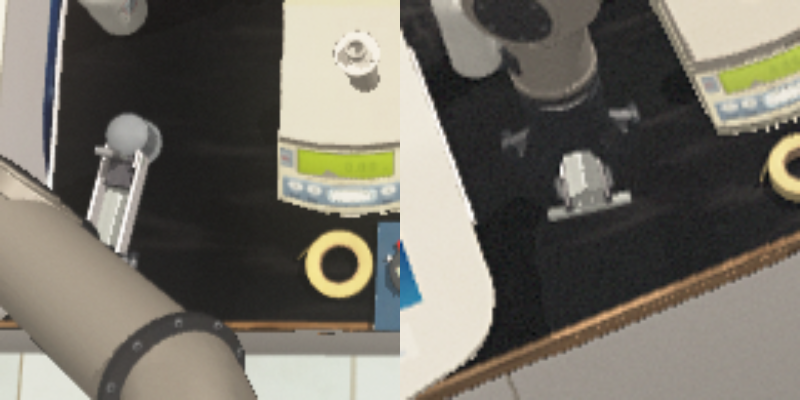

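Lifted. In the top crop the socket is at (128,132). In the side crop the foot bar is at (590,205), and the gripper hides the rest. I'll measure the pitch from depth.

```bash
cat > tilt.py <<'E'
from fit import *
import sys
h=np.radians(float(sys.argv[1]));o=bot.get_obs();g=np.array(o["eef_pos"])-[0,0,.155]
u=np.array([np.cos(h),np.sin(h)]);n=np.array([-u[1],u[0]])
for c in("top","side"):
    im,d=bot.read_camera(c);C=cloud(c,d,d>0)-g
    L=np.c_[C[:,:2]@u,C[:,:2]@n,C[:,2]]*1000
    k=L[(abs(L[:,1])<30)&(L[:,2]>-140)&(L[:,2]<150)&(L[:,0]>-50)&(L[:,0]<220)]
    for x0 in range(-40,200,15):
        m=k[(k[:,0]>x0)&(k[:,0]<x0+15)]
        if len(m)>4: print(c,x0,len(m),"z max/90/med/10",m[:,2].max().round(0),np.percentile(m[:,2],[90,50,10]).round(0),"y",np.percentile(m[:,1],[3,97]).round(0))
E
python3 tilt.py -10
```

```text
top 5 13 z max/90/med/10 61.0 [53. 11. -5.] y [-28. -18.]
top 20 73 z max/90/med/10 147.0 [132. -10. -22.] y [-28.   9.]
top 35 83 z max/90/med/10 14.0 [  9. -17. -23.] y [-23.  19.]
top 50 105 z max/90/med/10 13.0 [  8. -17. -23.] y [-23.  20.]
top 65 101 z max/90/med/10 13.0 [  9. -16. -23.] y [-23.  20.]
top 80 112 z max/90/med/10 14.0 [  7.  -7. -23.] y [-23.  20.]
top 95 113 z max/90/med/10 74.0 [13.  2. -9.] y [-23.  20.]
top 110 108 z max/90/med/10 76.0 [70.  9. -2.] y [-24.  18.]
top 125 116 z max/90/med/10 22.0 [ 19.  14. -25.] y [-24.  17.]
top 140 117 z max/90/med/10 23.0 [ 19.  14. -24.] y [-28.  20.]
top 155 70 z max/90/med/10 21.0 [ 18.  13. -33.] y [-24.  15.]
side -40 164 z max/90/med/10 150.0 [147. 130. 112.] y [-26.  25.]
side -25 270 z max/90/med/10 149.0 [ 88.  28. -24.] y [-29.  29.]
side -10 102 z max/90/med/10 92.0 [ 70.   5. -20.] y [-29.  28.]
side 5 50 z max/90/med/10 48.0 [-10. -19. -23.] y [-17.  19.]
side 20 42 z max/90/med/10 -14.0 [-15. -19. -22.] y [-16.  15.]
side 35 20 z max/90/med/10 -16.0 [-18. -21. -24.] y [-9. 17.]
```

```bash
python3 -m pendant '[[0.02,0,0,-0.03,0],[0.02,0,0.01,-0.03,0],[0.02,0.01,0.025,-0.03,0],[0.02,0.018,0.035,-0.026,0],[0.02,0.018,0.035,0,0],[0.02,0.018,0.035,0,0],[0.02,0.018,0.035,0,0],[0.02,0.018,0.035,0,0],[0.02,0.018,0.035,0,0],[0.02,0.018,0.035,0,0],[0.02,0.018,0.035,0,0],[0.02,0.018,0.035,0,-2]]'|head -3
python3 -m pendant '[[0.02,0,0.015,0,-4],[0.02,0,0.005,0,-6],[0.02,0,0,0,-6],[0.02,0,0,0,-6],[0.02,0,0,0,-6],[0.02,0,0,0,-6],[0.02,0,0,0,-6],[0.02,0,0,0,-6],[0.02,0,0,0,-6],[0.02,0,0,0,-6],[0.02,0,0,0,-6],[0.02,0,0,0,-6]]'
python3 go.py .4977 -.4273 .214 68
```

```text
t: 8.78
eef_pos: [0.5432, -0.0418, 0.4506]
tool_rot: [0.0, 0.998, -0.07, -0.0]
t: 9.78
eef_pos: [0.5407, -0.0598, 0.4504]
tool_rot: [0.0, 0.856, 0.517, -0.0]
contact_force: [0.4, -0.1, -5.9]
gripper_width: 0.489
grasp_force: 124.2
t 9.78 grasp [ 0.5406 -0.0599  0.2954] head 62.3 z [-0.001 -0.001 -1.   ] q [ 0.39  0.26 -0.47  1.79  0.13  1.13 -0.6 ] F [ 0.4 -0.1 -5.9] w 0.042 gf 124.2
delta mm [-345.2  132.7   81.6] turn -5.7
```

```bash
python3 -m pendant '[[0.02,0,0,0,-5.7],[0.02,-0.02,0.006,0,0],[0.02,-0.034,0.0092,0,0],[0.02,-0.034,0.0092,0,0],[0.02,-0.034,0.0092,0,0],[0.02,-0.034,0.0092,0,0],[0.02,-0.034,0.0092,0,0],[0.02,-0.034,0.0092,0,0],[0.02,-0.034,0.0092,0,0],[0.02,-0.034,0.0092,0,0],[0.02,-0.034,0.0092,0,0],[0.02,-0.02,0.006,0,0]]'|head -2
python3 -m pendant '[[0.02,0,0,0.02,0],[0.02,0,0,0.03,0],[0.02,0,0,0.02,0],[0.02,0,0,0,0],[0.02,0,0,0,0]]'|head -2
python3 go.py .4977 -.4273 .134 68
python3 tilt.py 68
python3 - <<'E'
from h import *
im,_=bot.read_camera("top");im2,_=bot.read_camera("side")
cv2.imwrite("pics/c1.png",np.hstack([cv2.resize(im[130:260,270:400],(400,400)),cv2.resize(im2[120:240,280:400],(400,400))]))
E
```

```text
t: 10.78
eef_pos: [0.4951, -0.4207, 0.4501]
t: 11.2
eef_pos: [0.4969, -0.4158, 0.3796]
t 11.20 grasp [ 0.4966 -0.4156  0.2246] head 67.7 z [-0.002  0.002 -1.   ] q [ 0.81  0.47 -0.29  1.63  0.15  1.06  0.09] F [ 0.8 -0.8 -3.7] w 0.042 gf 123.5
delta mm [-10.5   5.7  90.6] turn -0.3
top 5 109 z max/90/med/10 83.0 [ 62. -16. -22.] y [-17.  29.]
top 20 144 z max/90/med/10 149.0 [135.  -7. -23.] y [-19.  28.]
top 35 140 z max/90/med/10 150.0 [134.  -6. -22.] y [-20.  23.]
top 50 105 z max/90/med/10 13.0 [  8. -18. -23.] y [-20.  23.]
top 65 104 z max/90/med/10 13.0 [  8. -18. -23.] y [-20.  22.]
top 80 97 z max/90/med/10 13.0 [  9.  -4. -24.] y [-20.  23.]
top 95 85 z max/90/med/10 71.0 [  8.   1. -10.] y [-20.  22.]
top 110 129 z max/90/med/10 76.0 [70. 13.  1.] y [-19.  22.]
top 125 111 z max/90/med/10 22.0 [ 18.  13. -26.] y [-19.  23.]
top 140 137 z max/90/med/10 25.0 [ 20.  15. -31.] y [-22.  26.]
top 155 138 z max/90/med/10 22.0 [  16.    9. -131.] y [-17.  22.]
top 170 37 z max/90/med/10 16.0 [  -1.  -33. -139.] y [-17.  13.]
side -25 26 z max/90/med/10 135.0 [ 86.  -8. -23.] y [-
[... 152 characters left out ...]
max/90/med/10 149.0 [142.  11. -14.] y [-22.  28.]
side 35 81 z max/90/med/10 147.0 [131.   0. -15.] y [-24.  25.]
side 50 61 z max/90/med/10 16.0 [  8.  -6. -18.] y [-22.  24.]
side 65 61 z max/90/med/10 12.0 [ 10.  -6. -19.] y [-22.  25.]
side 80 57 z max/90/med/10 13.0 [ 10.   1. -15.] y [-22.  25.]
side 95 61 z max/90/med/10 75.0 [ 11.   3. -15.] y [-24.  25.]
side 110 107 z max/90/med/10 76.0 [ 69.  15. -22.] y [-18.  24.]
side 125 100 z max/90/med/10 24.0 [ 19. -12. -91.] y [-13.  23.]
side 140 126 z max/90/med/10 27.0 [  20.  -14. -127.] y [-15.  26.]
side 155 114 z max/90/med/10 25.0 [  17.  -13. -132.] y [-15.  20.]
side 170 15 z max/90/med/10 -28.0 [ -30. -134. -139.] y [-16.  16.]
```

View pics/c1.png

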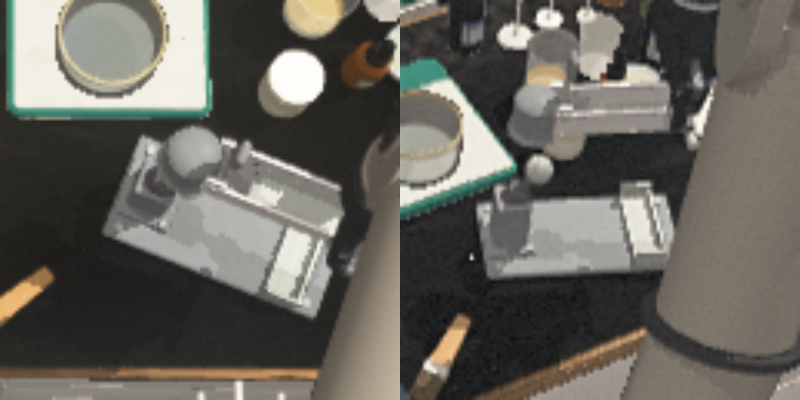

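Both views show the track level above the stand. The socket dome is at crop (190,158) in the top view and at (537,110), above the ball at (539,168), in the side view. I'll correct x and y, then lower it onto the ball.

```bash
python3 -m pendant '[[0.02,-0.006,0.004,0,-0.3],[0.02,-0.005,0.0026,0,0],[0.02,0,0,0.02,0],[0.02,0,0,0.02,0],[0.02,0,0,0,0],[0.02,0,0,0,0],[0.02,0,0,0,0]]'|head -2
python3 go.py .4985 -.4278 .134 68
```

```text
t: 11.98
eef_pos: [0.4995, -0.4292, 0.3419]
t 11.98 grasp [ 0.4997 -0.4293  0.1869] head 68.0 z [ 0.001 -0.001 -1.   ] q [ 0.82  0.53 -0.28  1.64  0.17  1.    0.1 ] F [-0.1  0.1 -4.7] w 0.042 gf 123.5
delta mm [ 1.  -1.8 52.9] turn -0.0
```

```bash
python3 -m pendant '[[0.02,0.001,-0.0015,0.006,0],[0.02,0,0,0.01,0],[0.02,0,0,0.01,0],[0.02,0,0,0,0],[0.02,0,0,0,0]]'|head -4
python3 go.py .4985 -.4278 .134 68
python3 -m pendant '[[0.02,0,0,0.005,0],[0.02,0,0,0.005,0],[0.02,0,0,0.004,0],[0.02,0,0,0,0],[0.02,0,0,0,0]]'|head -4
python3 go.py .4985 -.4278 .134 68
```

```text
t: 12.4
eef_pos: [0.4977, -0.4269, 0.3135]
tool_rot: [-0.001, 0.829, 0.559, -0.0]
contact_force: [-0.3, -0.3, -5.3]
t 12.40 grasp [ 0.4974 -0.4266  0.1585] head 68.0 z [-0.002  0.001 -1.   ] q [ 0.81  0.55 -0.28  1.67  0.18  0.95  0.09] F [-0.3 -0.3 -5.3] w 0.042 gf 123.7
delta mm [-0.7  1.5 24.5] turn 0.0
t: 12.82
eef_pos: [0.498, -0.427, 0.3003]
tool_rot: [-0.0, 0.829, 0.559, -0.0]
contact_force: [-0.5, -0.6, -3.8]
t 12.82 grasp [ 0.498  -0.427   0.1453] head 68.0 z [-0.  0. -1.] q [ 0.81  0.57 -0.28  1.68  0.18  0.92  0.08] F [-0.5 -0.6 -3.8] w 0.042 gf 123.8
delta mm [-0.6  0.8 11.3] turn -0.0
```

```bash
for i in 1; do python3 -m pendant '[[0.02,0,0.0005,0.004,0],[0.02,0,0,0,0],[0.02,0,0,0,0]]'; python3 go.py .4985 -.4278 .134 68; done
python3 -m pendant '[[0.02,0,0,0.004,0],[0.02,0,0,0,0],[0.02,0,0,0,0]]'|grep -E "pos|force"; python3 go.py .4985 -.4278 .134 68
```

```text
t: 13.07
eef_pos: [0.4983, -0.4276, 0.2965]
tool_rot: [0.0, 0.829, 0.559, -0.0]
contact_force: [-1.4, -1.7, -5.2]
gripper_width: 0.489
grasp_force: 123.9
t 13.07 grasp [ 0.4982 -0.4277  0.1415] head 68.0 z [-0.001 -0.    -1.   ] q [ 0.81  0.57 -0.27  1.68  0.19  0.92  0.08] F [-1.4 -1.7 -5.2] w 0.042 gf 123.9
delta mm [0.  0.3 7.5] turn -0.0
eef_pos: [0.4981, -0.4278, 0.2923]
contact_force: [-1.0, -2.9, -5.8]
grasp_force: 123.7
t 13.32 grasp [ 0.498  -0.4279  0.1373] head 68.0 z [-0.001 -0.001 -1.   ] q [ 0.81  0.58 -0.27  1.68  0.19  0.91  0.08] F [-1.  -2.9 -5.8] w 0.042 gf 123.7
delta mm [0.3 0.4 3.3] turn -0.0
```

```bash
python3 -m pendant '[[0.02,-0.0005,0,0.003,0],[0.02,0,0,0,0],[0.02,0,0,0,0]]'|grep -E "force"; python3 go.py .4985 -.4278 .134 68
python3 -m pendant '[[0.02,-0.0005,0,0.002,0],[0.02,0,0,0,0],[0.02,0,0,0,0]]'|grep -E "force"; python3 go.py .4985 -.4278 .134 68
```

```text
contact_force: [-3.3, -3.7, -4.5]
grasp_force: 123.9
t 13.57 grasp [ 0.4981 -0.4281  0.1346] head 68.0 z [-0. -0. -1.] q [ 0.81  0.58 -0.27  1.68  0.19  0.9   0.08] F [-3.3 -3.7 -4.5] w 0.042 gf 123.9
delta mm [0.4 0.2 0.6] turn -0.0
contact_force: [-3.6, -2.0, 2.2]
grasp_force: 124.4
t 13.82 grasp [ 0.4984 -0.4282  0.1332] head 68.0 z [ 0. -0. -1.] q [ 0.81  0.58 -0.27  1.68  0.19  0.9   0.08] F [-3.6 -2.   2.2] w 0.042 gf 124.4
delta mm [ 0.5 -0.  -0.8] turn 0.0
```

```bash
python3 -m pendant '[[0.02,0,0,0,0],[0.02,0,0,0,0],[0.02,0,0,0.003,0],[0.02,0,0,0.003,0],[0.02,0,0,0.003,0],[0.02,0,0,0.0035,0],[0.02,0,0,0,0]]' 40|grep -E "force"; python3 go.py
python3 -m pendant '[[0.02,0.0002,0,0.004,0],[0.02,0.0003,0,0.004,0],[0.02,0.0005,0,0.0045,0],[0.02,0,0,0,0]]'|grep -E "force"; python3 go.py .5523 -.2943 .126 68;python3 tilt.py 68
```

```text
contact_force: [-3.5, -4.7, 5.3]
grasp_force: 125.3
t 14.40 grasp [ 0.4989 -0.429   0.1207] head 67.9 z [ 0.002 -0.001 -1.   ] q [ 0.81  0.6  -0.27  1.69  0.2   0.88  0.07] F [-3.5 -4.7  5.3] w 0.042 gf 125.3
contact_force: [-3.7, -4.8, 2.0]
grasp_force: 125.1
t 14.73 grasp [ 0.4988 -0.4284  0.1076] head 67.9 z [ 0.001 -0.001 -1.   ] q [ 0.8   0.61 -0.27  1.7   0.2   0.86  0.07] F [-3.7 -4.8  2. ] w 0.042 gf 125.1
delta mm [144.4  -0.9 -18.5] turn -0.1
top -10 24 z max/90/med/10 33.0 [-79. -88. -91.] y [ 8. 29.]
top 5 119 z max/90/med/10 81.0 [ 55. -18. -90.] y [-15.  29.]
top 20 156 z max/90/med/10 149.0 [127. -13. -92.] y [-19.  29.]
top 35 155 z max/90/med/10 148.0 [126. -11. -97.] y [-19.  26.]
top 50 126 z max/90/med/10 24.0 [ 17. -10. -97.] y [-19.  27.]
top 65 134 z max/90/med/10 26.0 [ 21.  -7. -99.] y [-19.  27.]
top 80 110 z max/90/med/10 86.0 [ 22.  -5. -98.] y [-19.  27.]
top 95 148 z max/90/med/10 97.0 [ 90.  23. -99.] y [-13.  27.]
top 110 141 z max/90/med/10 76.0 [ 41.  29. -98.] y [-18.  27.]
top 125 130 z max/90/med/10 51.0 [ 45.  37. -99.] y [-17.  27.]
top 140 140 
[... 574 characters left out ...]
e 35 118 z max/90/med/10 148.0 [121.  -8. -98.] y [-26.  26.]
side 50 100 z max/90/med/10 25.0 [ 15. -11. -98.] y [-25.  26.]
side 65 100 z max/90/med/10 27.0 [ 19.  -7. -98.] y [-26.  28.]
side 80 96 z max/90/med/10 90.0 [ 24. -87. -99.] y [-26.  26.]
side 95 127 z max/90/med/10 95.0 [ 87.  19. -97.] y [-23.  27.]
side 110 113 z max/90/med/10 72.0 [ 42.  14. -99.] y [-24.  29.]
side 125 96 z max/90/med/10 49.0 [ 43.   8. -97.] y [-22.  26.]
side 140 104 z max/90/med/10 52.0 [ 47.  16. -90.] y [-8. 29.]
side 155 141 z max/90/med/10 50.0 [ 42.  -4. -82.] y [-8. 28.]
side 170 92 z max/90/med/10 22.0 [  5. -29. -89.] y [-10.  29.]
side 185 90 z max/90/med/10 -16.0 [-29. -84. -97.] y [-24.  29.]
```

```bash
python3 -m pendant '[[0.02,0.0006,0,0.004,0],[0.02,0.0007,0,0.004,0],[0.02,0.0007,0,0.0044,0],[0.02,0.001,0,0.004,0],[0.02,0.001,0,0.004,0],[0.02,0.0011,0,0.0042,0],[0.02,0,0,0,0]]'|grep -E "force"; python3 go.py .5523 -.2943 .126 68;python3 tilt.py 68|grep -E "top (95|110|125|140|80)"
```

```text
contact_force: [-3.7, -6.9, 2.4]
grasp_force: 126.2
t 15.42 grasp [ 0.5    -0.4245  0.0827] head 67.9 z [ 0.    -0.002 -1.   ] q [ 0.79  0.64 -0.26  1.71  0.21  0.81  0.05] F [-3.7 -6.9  2.4] w 0.042 gf 126.2
delta mm [140.2  -0.5 -43.5] turn -0.1
top 80 138 z max/90/med/10 111.0 [105.  32. -73.] y [-10.  28.]
top 95 138 z max/90/med/10 96.0 [ 81.  42. -72.] y [-19.  27.]
top 110 139 z max/90/med/10 72.0 [ 61.  51. -73.] y [-18.  28.]
top 125 132 z max/90/med/10 76.0 [ 71.  63. -74.] y [-19.  28.]
top 140 141 z max/90/med/10 77.0 [ 74.  65. -66.] y [-18.  27.]
```

```bash
python3 -m pendant '[[0.02,0.0006,0,0.004,0],[0.02,0.0012,0,0.004,0],[0.02,0.0012,0,0.004,0],[0.02,0.0014,0,0.004,0],[0.02,0,0,0,0]]'|grep -E "force"; python3 go.py .5523 -.2943 .126 68;python3 tilt.py 68|grep -E "top (65|80|125|140)"
python3 - <<'E'
from h import *
im,_=bot.read_camera("top");im2,_=bot.read_camera("side")
cv2.imwrite("pics/d1.png",np.hstack([cv2.resize(im[130:260,270:400],(400,400)),cv2.resize(im2[120:240,280:400],(400,400))]))
E
```

```text
contact_force: [-1.6, -5.3, -1.4]
grasp_force: 127.1
t 15.93 grasp [ 0.502  -0.4197  0.0665] head 67.9 z [ 0.001 -0.001 -1.   ] q [ 0.78  0.66 -0.25  1.72  0.22  0.78  0.04] F [-1.6 -5.3 -1.4] w 0.042 gf 127.1
delta mm [135.1  -0.5 -59.6] turn -0.1
top 65 119 z max/90/med/10 122.0 [115.  15. -57.] y [-8. 26.]
top 80 136 z max/90/med/10 115.0 [102.  47. -56.] y [-18.  28.]
top 125 134 z max/90/med/10 96.0 [ 90.  82. -54.] y [-20.  28.]
top 140 136 z max/90/med/10 97.0 [ 90.  72. -45.] y [-21.  28.]
```

View pics/d1.png

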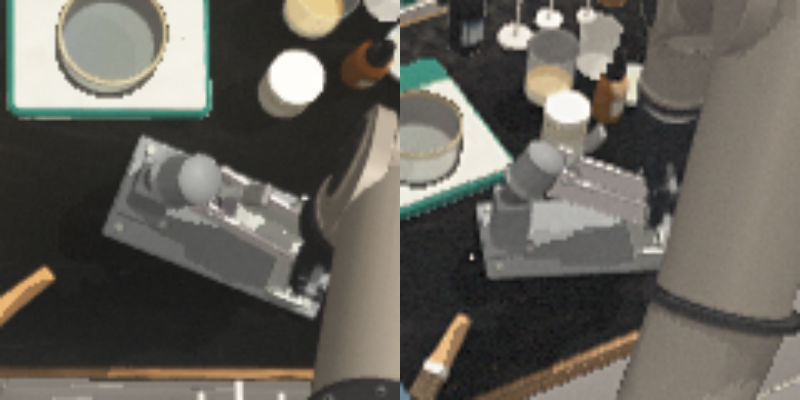

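The track is pitched about 27°. The socket is over the ball at crop (200,180) top and (537,165) side, and the foot is just above the rail. I'll continue to foot contact.

```bash
python3 -m pendant '[[0.02,0.0013,0,0.003,0],[0.02,0.0013,0,0.0025,0],[0.02,0,0,0,0],[0.02,0,0,0,0]]'|grep -E "force"; python3 go.py .5523 -.2943 .126 68
python3 -m pendant '[[0.02,0.0006,0,0.001,0],[0.02,0.0004,0,0.001,0],[0.02,0,0,0,0],[0.02,0,0,0,0]]'|grep -E "force"; python3 go.py .5523 -.2943 .126 68;python3 tilt.py 68|grep -E "top (65|80|125|140)"
```

```text
contact_force: [-1.1, -7.5, -2.0]
grasp_force: 127.7
t 16.47 grasp [ 0.5032 -0.4178  0.0615] head 67.9 z [ 0.001 -0.002 -1.   ] q [ 0.78  0.67 -0.25  1.73  0.22  0.77  0.03] F [-1.1 -7.5 -2. ] w 0.042 gf 127.7
delta mm [132.8  -0.9 -64.7] turn -0.1
contact_force: [-3.6, -6.3, 2.3]
grasp_force: 128.6
t 16.80 grasp [ 0.5036 -0.4173  0.0602] head 67.9 z [ 0.002 -0.003 -1.   ] q [ 0.78  0.67 -0.25  1.73  0.23  0.77  0.03] F [-3.6 -6.3  2.3] w 0.042 gf 128.6
delta mm [132.2  -1.1 -66.1] turn -0.1
top 65 135 z max/90/med/10 123.0 [118.  24. -50.] y [-9. 27.]
top 80 126 z max/90/med/10 108.0 [ 95.  50. -50.] y [-20.  27.]
top 125 133 z max/90/med/10 99.0 [ 96.  89. -44.] y [-20.  28.]
top 140 139 z max/90/med/10 102.0 [ 94.  72. -40.] y [-21.  29.]
```

```bash
python3 -m pendant '[[0.02,0.0003,0,0.001,0],[0.02,0.0003,0,0.001,0],[0.02,0,0,0,0],[0.02,0,0,0,0]]'|grep -E "force"; python3 go.py .5523 -.2943 .126 68
```

```text
contact_force: [-5.9, -5.3, 8.1]
grasp_force: 129.9
t 17.23 grasp [ 0.5036 -0.4167  0.0588] head 67.9 z [ 0.001 -0.003 -1.   ] q [ 0.77  0.67 -0.25  1.73  0.23  0.77  0.03] F [-5.9 -5.3  8.1] w 0.042 gf 129.9
delta mm [131.6  -0.8 -67.5] turn -0.1
```

```bash
python3 -m pendant '[[0.044,0,0,0,0],[0.05,0,0,0,0],[0.06,0,0,0,0],[0.065,0,0,0,0],[0.065,0,0,0,0],[0.065,0,0,0,0]]' 20; 
python3 -m pendant '[[0.065,0,0,-0.01,0],[0.065,0,0,-0.03,0],[0.065,-0.005,0,-0.035,0],[0.065,-0.02,0,-0.035,0],[0.065,-0.03,0,-0.035,0],[0.065,0,0,-0.03,0],[0.065,0,0,-0.02,0],[0.065,0,0,0,0]]'
python3 go.py
python3 - <<'E'
from fit import *
im,d=bot.read_camera("top");im2,d2=bot.read_camera("side")
cv2.imwrite("pics/e1.png",np.hstack([cv2.resize(im[140:240,290:390],(400,400)),cv2.resize(im2[130:230,290:390],(400,400))]))
P={}
for n in("ball","socket","foot","latch_pin","lever_end","rail"):
    a,b=[bot.pinpoint(n,c) for c in("side","top")]
    if a and b:
        X,e=tri(a[0]["at"],b[0]["at"]);h=np.radians(68);q=X[:2]-[.5307,-.3477]
        print(n,X.round(4),e[0].round(4),"stand frame",((q@[np.cos(h),np.sin(h)])*1000).round(1),((q@[-np.sin(h),np.cos(h)])*1000).round(1),a[0]["score"],b[0]["score"])
E
```

```text
t: 17.73
eef_pos: [0.5042, -0.4141, 0.2125]
tool_rot: [-0.0, 0.829, 0.559, 0.0]
contact_force: [0.1, 0.1, -0.1]
gripper_width: 0.76
grasp_force: 0.0
t: 18.4
eef_pos: [0.4849, -0.464, 0.4109]
tool_rot: [0.005, 0.829, 0.559, 0.001]
contact_force: [0.3, 0.6, 0.5]
gripper_width: 0.766
grasp_force: 0.0
t 18.40 grasp [ 0.486  -0.4649  0.256 ] head 67.9 z [ 0.008 -0.006 -1.   ] q [ 0.87  0.48 -0.28  1.55  0.14  1.13  0.17] F [0.3 0.6 0.5] w 0.065 gf 0.0
ball [ 0.5585 -0.2983  0.1162] 0.0013 stand frame 56.2 -7.2 0.78 0.78
socket [ 0.5574 -0.2895  0.1393] 0.0009 stand frame 64.0 -3.0 0.66 0.91
foot [ 0.5339 -0.2364  0.0767] 0.1735 stand frame 104.4 38.8 0.16 0.96
lever_end [ 0.5931 -0.3945 -0.0785] 0.005 stand frame -20.1 -75.4 0.67 0.5
rail [ 0.5011 -0.4147  0.0321] 0.0058 stand frame -73.2 2.3 0.88 0.77
```

View pics/e1.png

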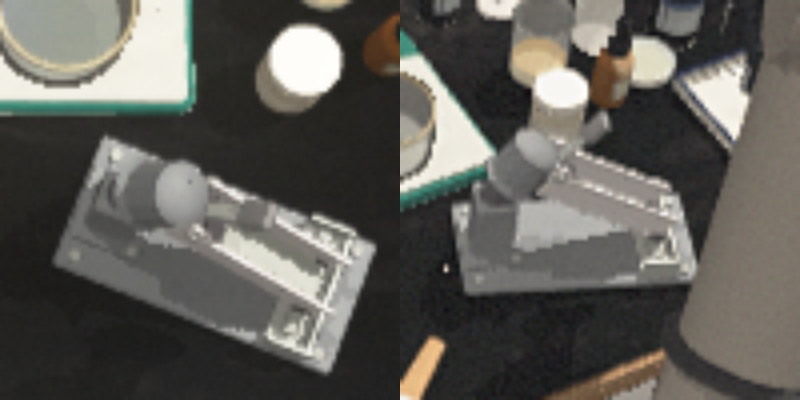

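Top crop: the track sits on the stand, with the socket dome at (180,195) and the foot bar in the rail at (320,270). Side crop: the raised lever's pad is at (597,125). I'll check the seating and find the lever pad from depth.

```bash
cat > seat.py <<'E'
from fit import *
h=np.radians(68);u=np.array([np.cos(h),np.sin(h)]);n=np.array([-u[1],u[0]])
for c in("top","side"):
    im,d=bot.read_camera(c);C=cloud(c,d,d>0);q=C[:,:2]-[.5313,-.3480]
    L=np.c_[q@u,q@n,C[:,2]]*1000
    k=L[(abs(L[:,1])<34)&(L[:,0]>-110)&(L[:,0]<110)&(L[:,2]>30)&(L[:,2]<240)]
    # rel to nominal seated track frame
    r=(k-[58,0,126]);T=np.c_[.866*r[:,0]+.5*r[:,2]+80,r[:,1],-.5*r[:,0]+.866*r[:,2]+26]
    for x0 in range(-90,20,20):
        m=T[(T[:,0]>x0)&(T[:,0]<x0+20)&(T[:,2]>30)&(T[:,2]<60)]
        if len(m)>3:print(c,x0,len(m),"walltop",np.percentile(m[:,2],[60,80,95]).round(1),"y",np.percentile(m[:,1],[5,95]).round(0))
    m=T[(T[:,0]>70)&(T[:,0]<90)&(abs(T[:,1])<10)];print(c,"dome top",np.percentile(m[:,2],[50,90]).round(1))
    m=T[(T[:,2]>65)&(T[:,0]<66)];print(c,"lever",len(m),m.mean(0).round(1),np.percentile(m,[3,97],axis=0).round(0).tolist())
    m=T[(T[:,2]>82)&(T[:,0]<66)];print(c,"pad",len(m),m.mean(0).round(1))
E
python3 seat.py
```

```text
top -90 18 walltop [41.6 43.1 44.5] y [-20.  23.]
top -70 26 walltop [41.9 43.1 43.7] y [-20.  23.]
top -50 27 walltop [40.6 42.3 44.3] y [-20.  23.]
top -30 27 walltop [41.1 43.1 44.7] y [-20.  23.]
top -10 17 walltop [41.8 43.3 45.7] y [-18.  24.]
top 10 21 walltop [39.2 42.  44.6] y [-3. 24.]
top dome top [52.5 55.1]
top lever 84 [51.9  1.7 91.5] [[45.0, -8.0, 66.0], [56.0, 11.0, 108.0]]
top pad 64 [51.3  1.7 97.1]
side -90 17 walltop [40.5 41.6 42.6] y [-20.  23.]
side -70 29 walltop [38.1 42.3 43.5] y [-19.  24.]
side -50 30 walltop [40.7 42.3 43.7] y [-20.  25.]
side -30 29 walltop [40.6 43.2 44.7] y [-18.  27.]
side -10 32 walltop [39.3 42.6 46.6] y [-19.  24.]
side 10 32 walltop [41.1 43.4 44.4] y [-22.  26.]
side dome top [52.8 57.6]
side lever 50 [51.1  4.  90.3] [[45.0, -9.0, 67.0], [56.0, 13.0, 109.0]]
side pad 37 [50.4  4.5 96. ]
```

```bash
python3 go.py .5378 -.3307 .244 68; python3 -m pendant '[[0,0.029,0,0,0],[0,0.029,0,0,0],[0,0.029,0,0,0],[0,0.029,0,0,0],[0,0.028,0,0,0],[0,0,0,0,0],[0,0,0,0,0],[0,0,0,0,0]]' 60|head -2;python3 go.py .5378 -.3307 .192 68
```

```text
t 19.20 grasp [ 0.4842 -0.4629  0.2492] head 68.0 z [ 0.  0. -1.] q [ 0.87  0.49 -0.28  1.55  0.15  1.12  0.17] F [-0.4  0.2 -0.3] w 0.065 gf 0.0
delta mm [142.7   0.2   5.2] turn -0.0
t: 19.87
eef_pos: [0.5379, -0.33, 0.4043]
t 19.87 grasp [ 0.5379 -0.3301  0.2493] head 68.0 z [-0.    -0.001 -1.   ] q [ 0.69  0.43 -0.33  1.65  0.15  1.09 -0.06] F [-0.9  0.3  1.8] w 0.000 gf 0.0
delta mm [-0.5  0.1 57.3] turn -0.0
```

```bash
python3 -m pendant '[[0,0,0,0.02,0],[0,0,0,0.015,0],[0,0,0,0.012,0],[0,0,0,0.01,0],[0,0,0,0,0],[0,0,0,0,0]]'|grep contact;python3 go.py
python3 -m pendant '[[0,-0.004,0,0,0],[0,-0.004,0,0,0],[0,-0.004,0,0.003,0],[0,-0.004,0,0.003,0],[0,-0.004,0,0.003,0],[0,0,0,0,0]]'|grep contact;python3 go.py;python3 seat.py|grep -E "lever|pad|dome"
```

```text
contact_force: [0.8, 0.1, 0.1]
t 20.37 grasp [ 0.5378 -0.3299  0.1918] head 67.9 z [-0.001  0.    -1.   ] q [ 0.69  0.48 -0.32  1.7   0.18  0.98 -0.08] F [0.8 0.1 0.1] w 0.000 gf 0.0
contact_force: [-0.1, -0.4, -0.2]
t 20.87 grasp [ 0.5306 -0.3491  0.1831] head 67.9 z [ 0.001 -0.001 -1.   ] q [ 0.71  0.5  -0.31  1.7   0.18  0.97 -0.05] F [-0.1 -0.4 -0.2] w 0.000 gf 0.2
top dome top [52.6 55.7]
top lever 11 [52.8  3.9 78.1] [[44.0, -2.0, 65.0], [64.0, 8.0, 97.0]]
top pad 4 [61.7  6.1 93.4]
side dome top [ 54.1 125.5]
side lever 64 [46.5  8.2 93.2] [[30.0, -2.0, 71.0], [64.0, 17.0, 112.0]]
side pad 51 [47.   9.  98.2]
```

```bash
python3 -m pendant '[[0,-0.004,0,0.006,0],[0,-0.004,0,0.006,0],[0,-0.003,0,0.0065,0],[0,-0.003,0,0.0065,0],[0,0,0,0,0]]'|grep contact;python3 go.py
python3 -m pendant '[[0,-0.002,0,0.006,0],[0,-0.002,0,0.006,0],[0,-0.005,0,0.006,0],[0,-0.005,0,0.006,0],[0,0,0,0.002,0],[0,0,0,0,0],[0,0,0,0,0]]'|grep contact;python3 go.py
python3 - <<'E'
from h import *
im,_=bot.read_camera("top");im2,_=bot.read_camera("side")
cv2.imwrite("pics/f1.png",np.hstack([cv2.resize(im[140:240,290:390],(400,400)),cv2.resize(im2[130:230,290:390],(400,400))]))
E
```

```text
contact_force: [0.0, 0.4, 0.0]
t 21.38 grasp [ 0.5248 -0.3609  0.1565] head 68.0 z [-0.001  0.001 -1.   ] q [ 0.73  0.53 -0.3   1.72  0.19  0.93 -0.04] F [0.  0.4 0. ] w 0.000 gf 0.0
contact_force: [0.1, 0.2, 0.0]
t 21.97 grasp [ 0.5195 -0.3741  0.1316] head 68.0 z [-0.001  0.    -1.   ] q [ 0.74  0.56 -0.29  1.73  0.2   0.88 -0.02] F [0.1 0.2 0. ] w 0.000 gf 0.0
```

View pics/f1.png

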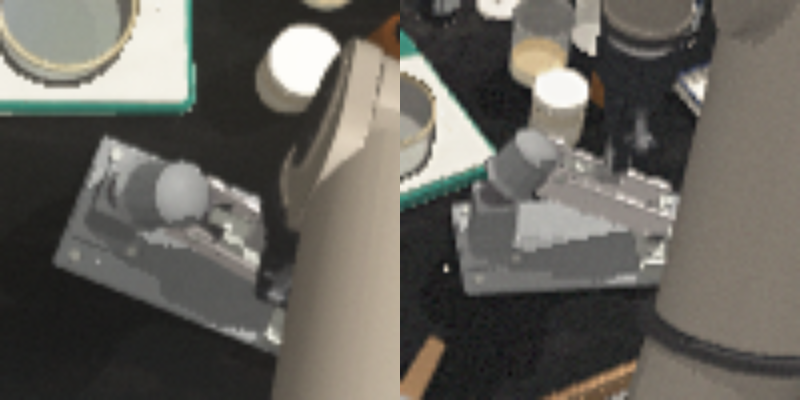

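The lever has folded down and the fingertips are at about (620,175) in the side crop. No force is reported yet, so I'll press further down.

```bash
python3 -m pendant '[[0,0,0,0.002,0],[0,0,0,0.002,0],[0,0,0,0,0],[0,0,0,0,0]]'|grep contact;python3 go.py
python3 -m pendant '[[0,0,0,0.002,0],[0,0,0,0.001,0],[0,0,0,0,0],[0,0,0,0,0]]'|grep contact;python3 go.py
```

```text
contact_force: [-4.4, 2.7, 13.2]
t 22.40 grasp [ 0.5203 -0.3737  0.13  ] head 68.0 z [ 0. -0. -1.] q [ 0.74  0.57 -0.29  1.73  0.2   0.88 -0.03] F [-4.4  2.7 13.2] w -0.000 gf 6.1
contact_force: [-10.1, 6.3, 27.5]
t 22.73 grasp [ 0.5207 -0.3737  0.1293] head 68.0 z [ 0.001 -0.001 -1.   ] q [ 0.74  0.57 -0.29  1.73  0.2   0.88 -0.03] F [-10.1   6.3  27.5] w -0.000 gf 12.9
```

```bash
python3 -m pendant '[[0,0,0,-0.01,0],[0,0,0,-0.03,0],[0,0,0,-0.04,0],[0,-0.02,0,-0.04,0],[0,-0.03,0,-0.03,0],[0,-0.03,0,-0.02,0],[0,0,0,0,0],[0,0,0,0,0]]'|grep contact
python3 - <<'E'
from fit import *
im,_=bot.read_camera("top");im2,_=bot.read_camera("side")
cv2.imwrite("pics/g1.png",np.hstack([cv2.resize(im[140:240,290:390],(400,400)),cv2.resize(im2[130:230,290:390],(400,400))]))
E
python3 seat.py
cat >> seat.py <<'E'
    m=T[(abs(T[:,1]-2)<9)&(T[:,2]>30)&(T[:,2]<90)]
    for x0 in range(-30,60,6):
        k=m[(m[:,0]>x0)&(m[:,0]<x0+6)]
        if len(k):print(c,"mid",x0,len(k),np.percentile(k[:,2],[50,90]).round(1))
E
python3 seat.py|grep mid
```

```text
contact_force: [1.1, 0.1, -0.4]
top -90 18 walltop [41.  42.4 43.1] y [-22.  23.]
top -70 27 walltop [42.3 43.9 45.1] y [-20.  24.]
top -50 25 walltop [41.3 44.6 45.8] y [-21.  24.]
top -30 32 walltop [42.  43.6 46.1] y [-20.  23.]
top -10 68 walltop [50.7 53.6 56.1] y [-19.  23.]
top 10 74 walltop [46.5 49.9 54.1] y [-19.  23.]
top dome top [52.2 55.4]seat.py:13: RuntimeWarning: Mean of empty slice.
  m=T[(T[:,2]>65)&(T[:,0]<66)];print(c,"lever",len(m),m.mean(0).round(1),np.percentile(m,[3,97],axis=0).round(0).tolist())
  ret = um.true_divide(
Traceback (most recent call last):
  File "seat.py", line 13, in <module>
    m=T[(T[:,2]>65)&(T[:,0]<66)];print(c,"lever",len(m),m.mean(0).round(1),np.percentile(m,[3,97],axis=0).round(0).tolist())
                                                                           ~~~~~~~~~~~~~^^^^^^^^^^^^^^^^^
IndexError: index -1 is out of bounds for axis 0 with size 0
seat.py:13: RuntimeWarning: Mean of empty slice.
  m=T[(T[:,2]>65)&(T[:,0]<66)];print(c,"lever",len(m),m.mean(0).round(1),np.percentile(m,[3,97],axis=0).round(0).tolist())
  ret = um.true_divide(
Traceback (most recent call last):
  File "seat.py", line 13, in <module>
    m=T[(T[:,2]>65)&(T[:,0]<66)];print(c,"lever",len(m),m.mean(0).round(1),np.percentile(m,[3,97],axis=0).round(0).tolist())
                                                                           ~~~~~~~~~~~~~^^^^^^^^^^^^^^^^^
IndexError: index -1 is out of bounds for axis 0 with size 0
```

View pics/g1.png

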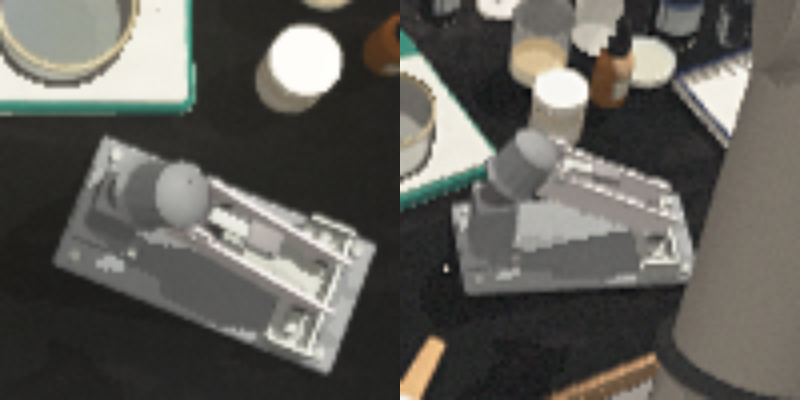

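The lever lies folded along the channel, with its pad at (265,238) in the top crop. The track and stand have not changed. I'll measure its angle.

```bash
sed -i '/"lever"/d;/"pad"/d' seat.py; python3 seat.py|grep mid; python3 go.py
```

```text
top mid -18 1 [48.5 48.5]
top mid -12 3 [51.6 52.7]
top mid -6 9 [55.  56.9]
top mid 0 17 [53.  56.4]
top mid 6 10 [51.7 53.1]
top mid 12 16 [50.2 53.6]
top mid 18 8 [45.1 52.6]
top mid 24 8 [46.4 49.9]
top mid 30 9 [43.7 48.1]
top mid 36 8 [43.6 47.3]
top mid 42 8 [43.  45.3]
top mid 48 8 [42.4 44.4]
top mid 54 7 [44. 45.]
side mid -12 1 [53. 53.]
side mid -6 7 [50.4 57.5]
side mid 0 3 [51.7 54.6]
side mid 6 6 [52.3 55.3]
side mid 12 6 [50.4 52.9]
side mid 18 7 [47.7 52.9]
side mid 24 3 [46.  47.5]
side mid 30 5 [45.1 46.5]
side mid 36 5 [44.1 44.8]
side mid 42 1 [43.2 43.2]
side mid 48 3 [45.9 46.4]
side mid 54 3 [47.1 47.3]
t 23.70 grasp [ 0.4913 -0.4448  0.2909] head 68.1 z [-0.001  0.002 -1.   ] q [ 0.85  0.44 -0.3   1.52  0.13  1.2   0.15] F [ 0.5 -0.4 -0.1] w 0.000 gf 0.0
```

```bash
python3 -c "
from station import bot
print(bot.hand_in())"
```

```text
the job is handed in; nothing more can be done
None
```

The track is back on its stand: socket on the ball, foot bar on the rail behind the lip, and the latch pressed down to its stop. The gripper is clear, no bystander was touched, and the job was handed in at about 24 s; no verdict came back.

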